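# Bring the empty place of the dry store to its hatch and hold the hatch open

### The arm

A 6-joint arm with a two-finger parallel gripper is mounted at the origin on a cart in front of the work surface, level with it; the furniture and walls round the work are solid. World frame = base frame: x ahead of the robot, y to its left, z up, the work surface at z = 0. Lengths are in m, angles in rad, forces in N, time in s.
With the tool pointing down it reaches from about 0.375 to 0.9 m from the base axis. Payload 3.1 kg.
Tool frame: the origin (TCP) lies midway between the tips of the shut fingers; the grasp point (between the pads) lies 19 mm behind it; z points along the fingers, y is the line along which they close (so a half turn about z gives the same grasp; the last joint's range is limited). The gripper opens to 87 mm and grips with 3 to 60 N. Pads are 19 mm wide; open, the fingers measure 117 mm over their backs; the gripper's body (75 mm by 190 mm) begins 51 mm behind the grasp point.
Start: joints at [-1.47, 0.527, 1.433, -0, 1.181, -0.178], TCP at [0.172, -0.601, 0.223] pointing down, gripper open.
Joint ranges: [-3.08, 3.08], [-0.75, 2.2], [0.22, 2.44], [-1.43, 4.57], [0, 2.65], [-2.85, 2.85]. Speed limits (rad/s): [2.79, 2.79, 3.14, 3.14, 3.14, 3.14].

### API

Orientations are given as a unit quaternion [x, y, z, w].
In Python, from station import state, snapshot, camera_model, close_job gives the robot as it stands.
- The arm moves only by the tool servo_tool, never from a script. Its argument "series" is one flat list of numbers, 6 for each row, row after row: the shift along the tool's x, y, z scaled (see below), then the turn, a rotation vector about the tool's x, y, z scaled (see below). A call has 1 to 8 rows; each row is the pose to reach, as a shift and turn from the pose commanded when the call began, along the tool's axes at that moment; what a row does not reach only later rows make up. The controller multiplies each number of a shift by 200 mm and each number of a turn by 45 degrees. A row lasts 1/8 s, in which the tool goes at most 62.5 mm and 10.7 degrees, less where a joint would pass 70% of its speed; a pose out of reach is approached as far as the arm can. A call with a number of a shift or a turn outside -1 to 1 is refused whole. A call with a gripper value outside its range is refused whole. "gripper" is the closure, from 0 (fully open) to 1 (shut), set as the call begins (left out, the last holds). The fingers move at their own pace and stop on an object; "force" is the grip in N (left out, the last holds). Time passes only in rows, so rows that repeat a pose let the fingers close. It gives the time, the measured TCP pose, the force, the opening and the grip force at its end, in the units of the state.
- state(): the state, without advancing time (a new reading comes with each control period).
- snapshot(name): name is "scene" or "top"; returns (picture, depth): 384x512x3 uint8, red, green, blue; 384x512 float32, m along the optical axis (not along the pixel's ray), 0 where there is no reading.
- camera_model(name): a dict with "mtx" (3x3 intrinsics, pixels), "camera_from_world" (4x4, takes a point from world to camera coordinates). Camera axes: x right, y down, z forward; pixel columns grow to the right and rows downward; lengths in m; the calibration is good to about 2 mm. A picture is of the moment at which its call begins. camera_model takes no time and is no camera call.
- close_job(): hands the job in; it is judged then, once.
The state is a dict: "time_s": time; "joints": joint angles; "dq": joint speeds; "effort": joint torques, N m; "position": TCP position; "eef_rot": TCP orientation; "contact_force": force on the tool from outside, world axes, zero at the start; "ft_torque": the same for the moment, N m; "opening": finger opening in m; "grasp_force": force on a finger pad.
Only numpy, scipy, OpenCV 4.12 (cv2) and the standard library are available. Lean on these libraries where they do the work, as an engineer would, in place of code of your own. Each camera call takes 0.05 s, during which the arm holds its last target. There are 200 camera calls.

### The job

I want to load the new vial into the dry store. Turn its hand crank until the one empty cup of the carousel stands centred under the hatch, then lift the self-closing hatch by its grip and hold it open at 60 degrees: finish while holding it there, steady, for it springs shut when let go. Leave the things round about where they are.

Things in the scene. Friction and masses are not known exactly. Their poses are not given: they have to be found in the camera images.
- dry_store: bench-top dry store, fixed: grey plinth (212 deep x 300 wide x 30 mm) with a square chamber of clear panes in an aluminium frame (196 x 196 mm, deck 112 mm above the bench) and on its +y side a grey gearbox column (78 x 76 mm, 114 mm high) with the crank on top. Origin on the bench under the chamber's centre, on the carousel's axis; front faces its own -x, z up; its place and yaw vary.
- carousel (a joint): turn of the carousel from its start, rad, positive anticlockwise from above. White disc, radius 84 mm, in the chamber; six cups 60 degrees apart on a circle of radius 60 mm, five with vials (23 x 56 mm, dark caps), one empty. It turns the same way as the crank by a sixth of its angle: one full crank turn brings on the next cup. Either way is allowed; it stays where left.
- empty_place (a point): centre of the empty cup of the carousel; it moves with the carousel. At the start it is 80 to 180 degrees of carousel turn away from the hatch, on either side, so 1.3 to 3 crank turns by the shorter way.
- hatch_place (a point): fixed point below the middle of the hatch opening (56 x 56 mm in the clear deck, near the front), 60 mm ahead of the carousel's axis at the height of the cups: the empty cup is to be here.
- crank_handle (a joint): turn of the crank from its start, rad, positive anticlockwise seen from above; its axis is upright and it turns without end either way (friction about 0.06 N m, it stays where it is left). A flat steel arm with an upright black knob at its end.
- crank_axis (a point): fixed point on the crank's axis at the height to grip the knob (156 mm above the bench), over the gearbox column.
- crank_knob (a point): middle of the crank's knob, 45 mm from the crank's axis, 156 mm above the bench. The knob is an upright sleeve 18 mm thick that turns freely on its pin, from 132 to 176 mm above the bench; the crank's arm lies right below it, top 130 mm above the bench. Held from above, it can be led round in a circle without turning the gripper.
- hatch_flap (a joint): opening angle of the hatch, rad: 0 shut, 1.05 is 60 degrees, stop at 1.75. A framed clear flap 72 mm wide and 81 mm long, 5 mm thick, on top of the deck near the front, hinged on its far side; its front rises. A spring and its weight shut it: it takes about 2 N at the grip to start it and about 2.5 N to hold it at 60 degrees.
- hatch_hinge (a point): fixed point at the middle of the hatch's hinge line, 116 mm above the bench; the line runs along dry_store's y axis. The flap reaches from here towards dry_store's -x.
- hatch_grip (a point): middle of the hatch's grip, 118 mm from the hinge line; shut, it is 118 mm ahead (dry_store's -x) of it and 8 mm above, 125 mm above the bench. A black round bar 13 to 15 mm thick, 48 mm long, sticking forward from the flap's front edge, rising 8 degrees when shut, free below and on both sides. Held by fingers that close along dry_store's y it pivots between them as the hatch turns.
- new_vial: the new vial, 23 mm across, 56 mm tall, dark cap, standing on the bench left of the dry store; leave it. Origin under its centre.
- tweezers: steel tweezers, 127 x 14 mm, lying on the bench; leave them. Origin at the centre of the underside.
- calculator: pocket calculator, 122 x 72 x 16 mm, lying near the front right; leave it. Origin at the centre of the underside.
- tape_roll: roll of tape, 104 mm across, 25 mm high, lying left of the dry store; leave it. Origin at the centre of the underside.

How it is judged:
By the outcome, as a careful person would: the job done as asked, in the order asked, and still so for the second after the job is handed in, while the arm keeps its last pose, push and grip.
It also fails if it takes over 72 s, if anything falls off the work surface, if the arm or the gripper's body presses on something with over 40 N, if the wrist force passes 120 N, or if a joint passes its speed limit or range.

## Working session

There is one attempt and no reset: what is moved stays moved. The work goes in short steps, Python scripts to look and compute and a tool call to move; the robot and the scene stay as the last step left them, time stands still between calls to the robot, and variables do not carry over. Pictures are saved under pics/ and viewed, at most 10 in all, crops included, and the job is handed in when it is done.

Besides the shell and the picture viewer there is one more tool, called after "Request:" as name(argument=value, ...), one argument or row to a line, values as JSON. servo_tool: Moves the arm, as the interface text tells. Shifts and turns lie within -1 to 1; 1 stands for 200 mm of shift or 45 degrees of turn. Its arguments: {"type":"object","properties":{"series":{"type":"array","items":{"type":"number"}},"gripper":{"type":"number"},"force":{"type":"number"}},"required":["series"]}

```bash
mkdir -p pics; ls
python3 - <<'E'
from station import *
import cv2,numpy as np
for n in("scene","top"):
    p,d=snapshot(n); cv2.imwrite(f"pics/{n}0.png",cv2.cvtColor(p,cv2.COLOR_RGB2BGR)); np.save(f"{n}0.npy",d)
    c=camera_model(n);print(n,c["mtx"],np.round(c["camera_from_world"],4))
s=state();print(s)
E
```

```text
pics
scene [[354.99984894   0.         253.75517853]
 [  0.         354.99984894 191.45252832]
 [  0.           0.           1.        ]] [[-0.7634 -0.6458 -0.0112  0.2703]
 [-0.2656  0.3296 -0.906   0.2874]
 [ 0.5888 -0.6887 -0.4231  0.6289]
 [ 0.      0.      0.      1.    ]]
top [[409.07865916   0.         250.19672213]
 [  0.         409.07865916 193.257386  ]
 [  0.           0.           1.        ]] [[-0.0171 -0.9998 -0.0087 -0.174 ]
 [-0.9858  0.0183 -0.167   0.5279]
 [ 0.1671  0.0057 -0.9859  1.0462]
 [ 0.      0.      0.      1.    ]]
{'time_s': 0.1, 'joints': array([-1.47050863e+00,  5.28383760e-01,  1.43376905e+00,  1.99671245e-05,
        1.18139158e+00, -1.78505745e-01]), 'dq': array([ 0.0001868 , -0.00150541, -0.00242167,  0.00087035,  0.00018617,
        0.00024563]), 'effort': array([-6.18926988e-04, -4.40986347e+01, -1.77151144e+01,  6.34610583e-02,
        5.34216268e-02, -3.97436929e-05]), 'position': array([ 0.17196131, -0.60019804,  0.22166463]), 'eef_rot': array([ 9.90300056e-01,  1.38941884e-01,  4.73807891e-05, -9.74758010e-04]), 'contact_force': array([-0.5356344 , -1.05171829, -0.01382628]), 'ft_torque': array([-0.04702897,  0.01748021, -0.03117166]), 'grasp_force': 0.0, 'opening': 0.08742487473771252}
```

View pics/scene0.png

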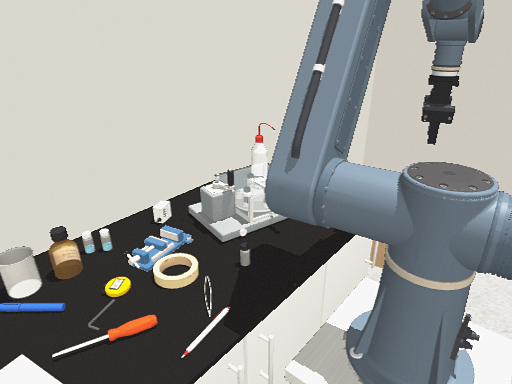

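View pics/top0.png

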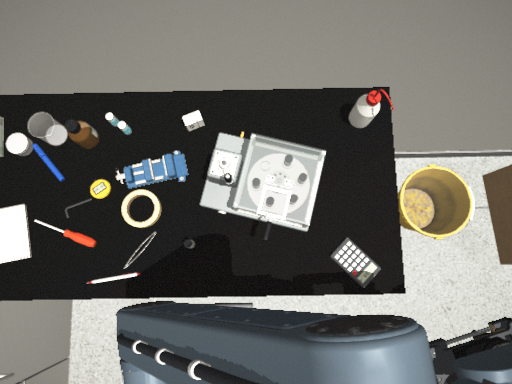

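```bash
cat > h.py <<'E'
import numpy as np,cv2
from station import *
def ray(n,u,v,z=None,d=None):
    c=camera_model(n);T=c["camera_from_world"];K=c["mtx"];R,t=T[:3,:3],T[:3,3]
    o=-R.T@t;r=R.T@np.linalg.solve(K,[u,v,1])
    return o+r*((z-o[2])/r[2] if d is None else d)
def proj(n,P):
    c=camera_model(n);T=c["camera_from_world"];q=T[:3,:3]@np.asarray(P,float)+T[:3,3];q=c["mtx"]@q;return q[:2]/q[2]
def crop(n,name,u0,v0,u1,v1,s):
    p,d=snapshot(n)
    im=cv2.resize(cv2.cvtColor(p[v0:v1,u0:u1],cv2.COLOR_RGB2BGR),None,fx=s,fy=s,interpolation=cv2.INTER_CUBIC)
    cv2.imwrite(f"pics/{name}.png",im);return p,d
E
python3 - <<'E'
from h import *
a,d=crop("top","t1",195,125,335,250,5)
E
```

```text
(no output)
```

View pics/t1.png

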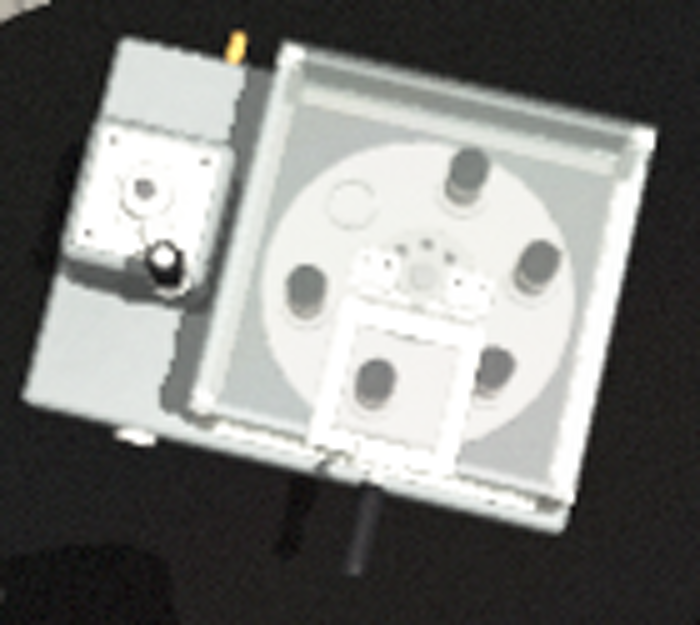

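Run:
```python
from h import *
crop("scene","s1",180,125,300,245,5)
```

```text
(no output)
```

View pics/s1.png

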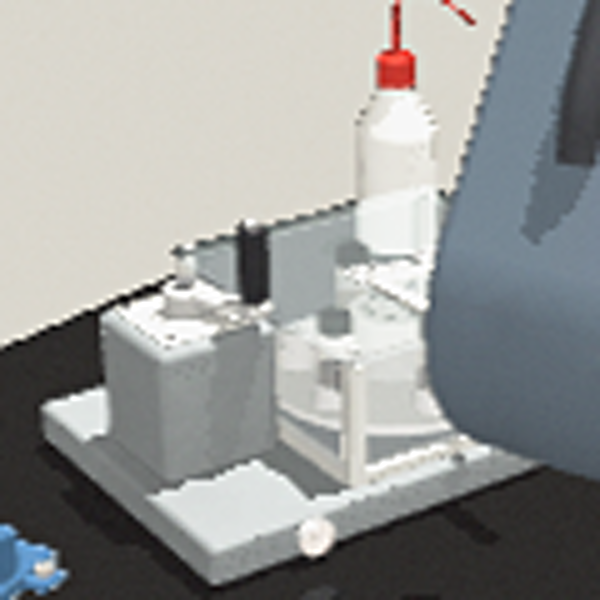

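```bash
cat > fit.py <<'E'
from h import *
from scipy.optimize import least_squares
def W(p,l):
    c,s=np.cos(p[2]),np.sin(p[2]);return np.array([p[0]+c*l[0]-s*l[1],p[1]+s*l[0]+c*l[1],l[2]])
F=lambda u,v:np.array([195+(u+.5)/5-.5,125+(v+.5)/5-.5])
E
python3 - <<'E'
from fit import *
# deck outer corners (z .112), plinth corners unknown y offset e (z .03), crank pin
obs=[((.098,.098,.112),F(288,45)),((.098,-.098,.112),F(655,130)),((-.098,-.098,.112),F(568,505)),((-.098,.098,.112),F(197,408))]
pl=[((-.106,-1),F(565,532)),((-.106,1),F(24,403)),((.106,1),F(121,40))]
def r(p):
    o=[proj("top",W(p,l))-q for l,q in obs]
    o+=[proj("top",W(p,(a,p[3]+.15*b,.03)))-q for (a,b),q in pl]
    return np.ravel(o)
s=least_squares(r,[.65,-.2,0,.04]);p=s.x
print(p,np.degrees(p[2]),np.round(s.fun,1))
np.save("pose.npy",p[:3])
def loc(P):
    c,s_=np.cos(p[2]),np.sin(p[2]);d=P[:2]-p[:2];return np.round([c*d[0]+s_*d[1],-s_*d[0]+c*d[1],P[2]],4)
# two-view: knob top, crank pin top
def tri(a,b):
    def g(P):return np.r_[proj("top",P)-a,proj("scene",P)-b]
    q=least_squares(g,[.6,-.1,.15]);return q.x,q.fun.round(1)
G=lambda u,v:np.array([180+(u+.5)/5-.5,125+(v+.5)/5-.5])
for n,a,b in(("knobtop",F(165,251),G(254,226)),("pintop",F(145,187),G(184,262))):
    P,e=tri(a,b);print(n,P.round(4),loc(P),e)
for n,(u,v),z in(("knobtop",(163,253),.176),("pin",(145,187),.14),("gripfar",(353,572),.13),("gripnear",(370,490),.122),("cup",(352,203),.045),("cup",(352,203),.06),("axis",(423,275),.05),("axis",(423,275),.1)):
    P=ray("top",*F(u,v),z=z);print(n,P.round(4),loc(P))
# dark caps
im=cv2.imread("pics/t1.png",0);m=((im<125)).astype(np.uint8)
k,L,st,ce=cv2.connectedComponentsWithStats(m)
for i in range(1,k):
    if 300<st[i,4]<4000:
        u,v=ce[i]; print(st[i],ce[i].round(),[loc(ray("top",*F(u,v),z=z))[:2] for z in(.1,)])
d=np.load("top0.npy")
for u,v in((352,203),(423,330),(465,170),(165,255),(362,540),(280,300)):
    f=F(u,v);P=ray("top",*f,d=d[int(round(f[1])),int(round(f[0]))]);print(u,v,loc(P))
E
```

```text
[ 0.54976642 -0.25906613 -0.25853871  0.04348069] -14.813176768421517 [-0.8 -0.7  0.8 -0.1  1.5 -0.1 -1.5  0.5  0.5  1.  -0.5  0.1 -0.  -0.9]
knobtop [ 0.5474 -0.1319  0.1741] [-0.0348  0.1224  0.1741] [ 0.1  0.2 -0.2 -0. ]
pintop [ 0.5873 -0.1193  0.1459] [0.0005 0.1448 0.1459] [-0.4 -0.5  0.7  0.1]
knobtop [ 0.5464 -0.1307  0.176 ] [-0.0361  0.1232  0.176 ]
pin [ 0.5875 -0.1199  0.14  ] [0.0009 0.1442 0.14  ]
gripfar [ 0.3979 -0.218   0.13  ] [-0.1573  0.0009  0.13  ]
gripnear [ 0.438  -0.2274  0.122 ] [-0.1161  0.002   0.122 ]
cup [ 0.6003 -0.2245  0.045 ] [0.04   0.0463 0.045 ]
cup [ 0.5967 -0.224   0.06  ] [0.0364 0.0459 0.06  ]
axis [ 0.5591 -0.2612  0.05  ] [0.0095 0.0003 0.05  ]
axis [ 0.5489 -0.2579  0.1   ] [-0.0011  0.001   0.1   ]
352 203 [0.0247 0.0444 0.1089]
423 330 [-0.0326 -0.0051  0.1211]
465 170 [ 0.0538 -0.0072  0.1133]
165 255 [-0.0375  0.1217  0.1796]
362 540 [-0.1413  0.0002  0.1293]
280 300 [-0.0322  0.068   0.1072]
```

```bash
cat >> fit.py <<'E'
p=np.load("pose.npy")
def phase(uv,k,cup,zc=None,f0=0):
    # cap tops centres; k index relative to the empty cup (60deg steps)
    def r(x):
        ang=x[0]+np.radians(60)*np.array(k)
        o=[proj("top",W(p,(x[2]+.06*np.cos(a),x[3]+.06*np.sin(a),x[1])))-q for a,q in zip(ang,uv)]
        o.append(proj("top",W(p,(x[2]+.06*np.cos(x[0]),x[3]+.06*np.sin(x[0]),x[4])))-cup)
        return np.ravel(o+[np.array(x[2:4])*300])
    s=least_squares(r,[f0,.1,0,0,.05]);return s.x,s.fun.round(1)
E
python3 - <<'E'
from fit import *
import cv2
im=cv2.imread("pics/t1.png",0)
c=[(468,168),(540,262),(495,368),(376,382),(307,287)]
out=[]
for u,v in c:
    w=im[v-32:v+32,u-30:u+30].astype(float);m=(w<135);ys,xs=np.nonzero(m);out.append((u-30+xs.mean(),v-32+ys.mean(),m.sum(),xs.max()-xs.min(),ys.max()-ys.min()))
print(np.round(out))
uv=[F(a[0],a[1]) for a in out]
x,e=phase(uv,[-1,-2,-3,-4,-5],F(352,203),f0=np.radians(50))
print(np.degrees(x[0]),x,e)
E
```

```text
[[468. 169. 928.  31.  35.]
 [538. 261. 906.  34.  36.]
 [493. 367. 818.  32.  33.]
 [375. 379. 828.  29.  34.]
 [305. 285. 860.  30.  34.]]
49.61891921764313 [8.66013512e-01 9.51104135e-02 8.00271899e-04 1.30191607e-03
 4.61118795e-02] [ 0.2  0.   0.3  0.  -0.   0.  -0.   0.1  0.   0.1 -0.3 -0.   0.2  0.4]
```

Request:
servo_tool(
  series=[0.16,-0.116,0,0,0,0,0.325,-0.232,0,0,0,0,0.487,-0.348,0,0,0,0,0.65,-0.464,0,0,0,0,0.813,-0.58,0,0,0,0],
  gripper=0.3,
)

```text
time_s: 0.82
position: [0.2971, -0.4434, 0.2224]
eef_rot: [0.99, 0.139, 0.0, -0.0]
contact_force: [0.7, -0.9, 0.9]
opening: 0.0615
grasp_force: 0.0
```

Request:
servo_tool(
  series=[0.16,-0.116,0,0,0,0,0.325,-0.232,0,0,0,0,0.487,-0.348,0,0,0,0,0.65,-0.464,0,0,0,0,0.813,-0.58,0,0,0,0],
)

```text
time_s: 1.45
position: [0.4215, -0.2872, 0.2225]
eef_rot: [0.99, 0.139, -0.0, 0.0]
contact_force: [0.5, -0.2, -0.0]
opening: 0.0606
grasp_force: 0.0
```

Request:
servo_tool(
  series=[0.16,-0.116,0,0,0,0.137,0.325,-0.232,0,0,0,0.274,0.487,-0.348,0,0,0,0.41,0.65,-0.464,0,0,0,0.547,0.813,-0.58,0,0,0,0.684,0.813,-0.58,0,0,0,0.684,0.813,-0.58,0,0,0,0.684],
)

```text
time_s: 2.33
position: [0.5447, -0.1321, 0.2223]
eef_rot: [0.992, -0.128, -0.0, 0.0]
contact_force: [-0.3, -0.5, 0.2]
opening: 0.0608
grasp_force: 0.0
```

Run:
```python
from fit import *
from scipy.spatial.transform import Rotation as R
s=state();print(s["time_s"],s["position"],R.from_quat(s["eef_rot"]).as_matrix().round(4),s["opening"],s["contact_force"])
crop("top","t2",195,105,335,225,4)
crop("scene","s2",180,105,300,225,5)
```

```text
2.325 [ 0.54472009 -0.13213783  0.22231572] [[ 9.671e-01 -2.543e-01 -1.000e-03]
 [-2.543e-01 -9.671e-01 -2.000e-04]
 [-9.000e-04  4.000e-04 -1.000e+00]] 0.06082954747867425 [-0.31731673 -0.52255678  0.17822667]
```

View pics/s2.png

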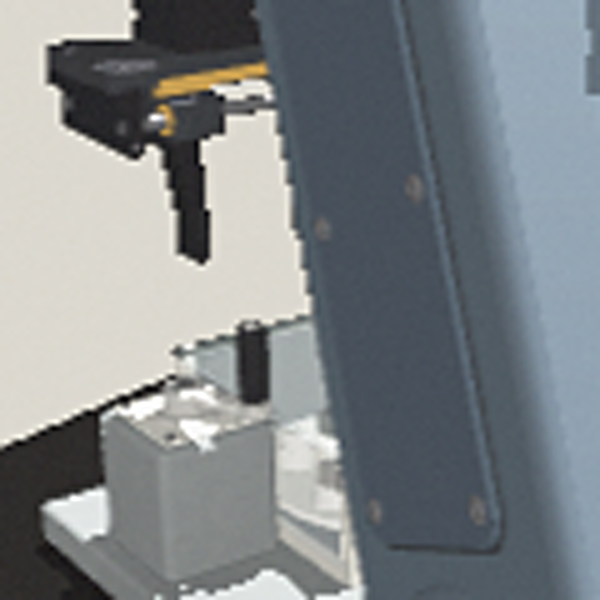

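Request:
servo_tool(
  series=[0,0,0.14,0,0,0,0,0,0.28,0,0,0,0,0,0.42,0,0,0,0,0,0.42,0,0,0],
)

```text
time_s: 2.92
position: [0.5431, -0.1324, 0.1368]
eef_rot: [0.992, -0.13, -0.003, -0.001]
contact_force: [0.2, -0.3, 0.1]
opening: 0.061
grasp_force: 0.0
```

Request:
servo_tool(
  series=[0,0,0,0,0,0,0,0,0,0,0,0,0,0,0,0,0,0,0,0,0,0,0,0,0,0,0,0,0,0],
  gripper=1,
  force=12,
)

```text
time_s: 3.55
position: [0.5454, -0.1317, 0.1388]
eef_rot: [0.992, -0.129, 0.0, -0.0]
contact_force: [0.1, 2.7, 1.3]
opening: 0.0186
grasp_force: 1.0
```

```bash
cat > arc.py <<'E'
import numpy as np,sys
a,st,n=map(float,sys.argv[1:4]);r=.225
t=np.radians(a+st*np.arange(1,n+1));a=np.radians(a)
print([[float(round(r*(np.cos(x)-np.cos(a)),3)),float(round(-r*(np.sin(x)-np.sin(a)),3))] for x in t])
E
python3 arc.py 211 15 6; python3 -c "
from station import state;s=state();print(s['contact_force'],s['grasp_force'],s['position'])"
```

```text
[[0.037, 0.046], [0.084, 0.081], [0.138, 0.102], [0.197, 0.109], [0.255, 0.1], [0.309, 0.077]]
[0.13508027 2.73326459 1.31217214] 0.9894444871883934 [ 0.54537144 -0.13172306  0.1388125 ]
```

Request:
servo_tool(
  series=[0,0,0,0,0,0,0.037,0.046,0,0,0,0,0.084,0.081,0,0,0,0,0.138,0.102,0,0,0,0,0.197,0.109,0,0,0,0,0.255,0.1,0,0,0,0,0.309,0.077,0,0,0,0,0.309,0.077,0,0,0,0],
)

```text
time_s: 4.55
position: [0.6015, -0.1616, 0.1387]
eef_rot: [0.992, -0.129, -0.001, -0.001]
contact_force: [0.2, 6.0, 5.2]
opening: 0.0182
grasp_force: 12.0
```

```bash
cat > look.py <<'E'
from fit import *
import sys
s=state();c,sn=np.cos(p[2]),np.sin(p[2]);d=s["position"][:2]-p[:2]
l=np.array([c*d[0]+sn*d[1],-sn*d[0]+c*d[1]]);q=l-[0,.144]
f=s["contact_force"];fl=[c*f[0]+sn*f[1],-sn*f[0]+c*f[1],f[2]]
print(s["time_s"],"loc",l.round(4),s["position"][2].round(4),"r",np.hypot(*q).round(4),"ang",np.degrees(np.arctan2(q[1],q[0])).round(1),"F",np.round(fl,1),s["grasp_force"],s["opening"])
E
python3 look.py; python3 arc.py 301 22.5 8
```

```text
4.55 loc [0.0251 0.1074] 0.1387 r 0.0444 ang -55.6 F [-1.4  5.8  5.2] 12.000456974624285 0.018168741718803047
[[0.065, -0.059], [0.102, -0.138], [0.107, -0.226], [0.077, -0.309], [0.018, -0.374], [-0.061, -0.411], [-0.149, -0.415], [-0.232, -0.386]]
```

Request:
servo_tool(
  series=[0.065,-0.059,0,0,0,0,0.102,-0.138,0,0,0,0,0.107,-0.226,0,0,0,0,0.077,-0.309,0,0,0,0,0.018,-0.374,0,0,0,0,-0.061,-0.411,0,0,0,0,-0.149,-0.415,0,0,0,0,-0.232,-0.386,0,0,0,0],
)

```text
time_s: 5.55
position: [0.5764, -0.0748, 0.1388]
eef_rot: [0.992, -0.129, 0.002, -0.0]
contact_force: [3.0, -2.8, 0.3]
opening: 0.0179
grasp_force: 12.0
```

```bash
python3 look.py; python3 arc.py 121 22.5 8
```

```text
5.55 loc [-0.0214  0.1849] 0.1388 r 0.0461 ang 117.6 F [ 3.6 -2.   0.3] 12.000291573931463 0.017939860305972014
[[-0.065, 0.059], [-0.102, 0.138], [-0.107, 0.226], [-0.077, 0.309], [-0.018, 0.374], [0.061, 0.411], [0.149, 0.415], [0.232, 0.386]]
```

Request:
servo_tool(
  series=[-0.065,0.059,0,0,0,0,-0.102,0.138,0,0,0,0,-0.107,0.226,0,0,0,0,-0.077,0.309,0,0,0,0,-0.018,0.374,0,0,0,0,0.061,0.411,0,0,0,0,0.149,0.415,0,0,0,0,0.232,0.386,0,0,0,0],
)

```text
time_s: 6.55
position: [0.5999, -0.1622, 0.1385]
eef_rot: [0.992, -0.13, -0.003, -0.002]
contact_force: [-4.0, 7.7, 9.6]
opening: 0.018
grasp_force: 12.0
```

Request:
servo_tool(
  series=[0.065,-0.059,0,0,0,0,0.102,-0.138,0,0,0,0,0.107,-0.226,0,0,0,0,0.077,-0.309,0,0,0,0,0.018,-0.374,0,0,0,0,-0.061,-0.411,0,0,0,0,-0.149,-0.415,0,0,0,0,-0.232,-0.386,0,0,0,0],
)

```text
time_s: 7.55
position: [0.5757, -0.075, 0.1388]
eef_rot: [0.992, -0.129, 0.0, -0.001]
contact_force: [2.7, -2.3, 2.4]
opening: 0.0182
grasp_force: 12.0
```

```bash
python3 look.py; python3 arc.py 121 19 8;  python3 arc.py 121 22.5 8
```

```text
7.55 loc [-0.022   0.1846] 0.1388 r 0.0462 ang 118.5 F [ 3.2 -1.6  2.4] 12.000451622770925 0.018203520925205195
[[-0.056, 0.048], [-0.094, 0.112], [-0.109, 0.185], [-0.099, 0.259], [-0.066, 0.325], [-0.013, 0.377], [0.054, 0.409], [0.128, 0.418]]
[[-0.065, 0.059], [-0.102, 0.138], [-0.107, 0.226], [-0.077, 0.309], [-0.018, 0.374], [0.061, 0.411], [0.149, 0.415], [0.232, 0.386]]
```

Request:
servo_tool(
  series=[-0.056,0.048,0,0,0,0,-0.094,0.112,0,0,0,0,-0.109,0.185,0,0,0,0,-0.099,0.259,0,0,0,0,-0.066,0.325,0,0,0,0,-0.013,0.377,0,0,0,0,0.054,0.409,0,0,0,0,0.128,0.418,0,0,0,0],
)

```text
time_s: 8.55
position: [0.5786, -0.1626, 0.1385]
eef_rot: [0.992, -0.13, -0.002, -0.002]
contact_force: [-0.2, 7.9, 8.3]
opening: 0.018
grasp_force: 12.0
```

```bash
python3 look.py; python3 -c "
from h import *
crop('top','t3',195,125,335,250,5)"
```

```text
8.55 loc [0.0032 0.1006] 0.1385 r 0.0435 ang -85.7 F [-2.3  7.6  8.3] 12.000894198581591 0.017980272139265865
```

View pics/t3.png

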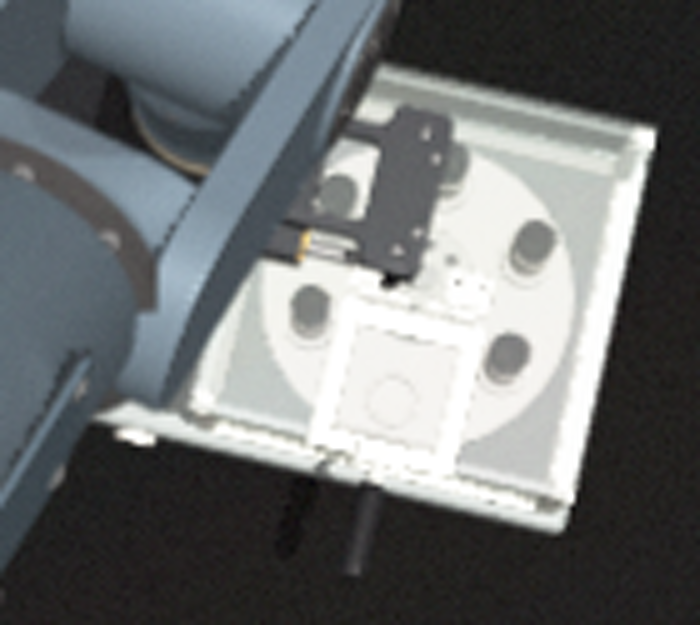

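```bash
cat > ph.py <<'E'
from fit import *
def run(f,c,k,cup,win=30):
    im=cv2.imread(f,0);uv=[]
    for u,v in c:
        w=im[v-32:v+32,u-30:u+30];ys,xs=np.nonzero(w<135);uv.append(F(u-30+xs.mean(),v-32+ys.mean()))
    def r(x):
        o=[proj("top",W(p,(.0008+.06*np.cos(x[0]+a),.0013+.06*np.sin(x[0]+a),.0951)))-q for a,q in zip(np.radians(60)*np.array(k),uv)]
        if cup is not None:o.append(proj("top",W(p,(.0008+.06*np.cos(x[0]),.0013+.06*np.sin(x[0]),.0461)))-F(*cup))
        return np.ravel(o)
    s=least_squares(r,[np.pi]);print(np.degrees(s.x),s.fun.round(2))
E
python3 - <<'E'
from ph import *
run("pics/t3.png",[(310,305),(508,352),(534,240)],[-1,1,2],(390,402))
run("pics/t3.png",[(310,305),(508,352),(534,240)],[-1,1,2],None)
E
```

```text
[179.85822918] [-0.01  0.05  0.28  0.17  0.29  0.08  0.17 -0.45]
[179.90511456] [-0.01  0.07  0.29  0.16  0.29  0.06]
```

Request:
servo_tool(
  series=[0,0,0,0,0,0,0,0,0,0,0,0,0,0,0,0,0,0,0,0,0,0,0,0],
  gripper=0.45,
)

```text
time_s: 9.1
position: [0.5788, -0.1638, 0.1382]
eef_rot: [0.992, -0.129, -0.001, -0.0]
contact_force: [0.7, -0.2, 0.2]
opening: 0.0456
grasp_force: 0.0
```

Request:
servo_tool(
  series=[0,0,-0.1,0,0,0,0,0,-0.25,0,0,0,0,0,-0.425,0,0,0,-0.14,0.1,-0.425,0,0,0,-0.32,0.22,-0.425,0,0,0,-0.5,0.35,-0.425,0,0,0,-0.703,0.495,-0.425,0,0,0,-0.703,0.495,-0.425,0,0,0],
)

```text
time_s: 10.1
position: [0.4151, -0.2235, 0.2235]
eef_rot: [0.991, -0.131, -0.001, -0.0]
contact_force: [0.3, 0.8, -0.2]
opening: 0.048
grasp_force: 0.0
```

```bash
python3 look.py; python3 -c "
from h import *
crop('top','t4',195,125,335,250,5)
p,d=crop('scene','s4',180,65,320,205,5)"
```

```text
10.1 loc [-1.393e-01 -1.000e-04] 0.2235 r 0.2004 ang -134.0 F [ 0.1  0.9 -0.2] 0.0 0.04796650965648551
```

View pics/t4.png

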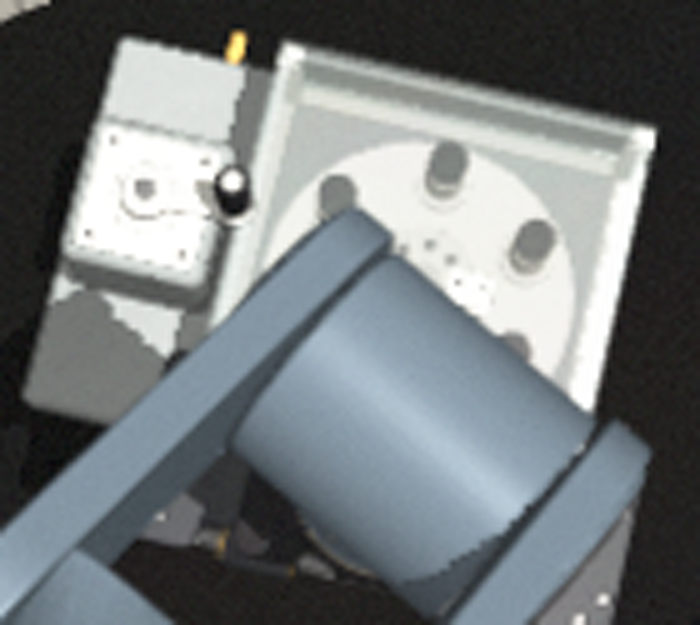

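View pics/s4.png

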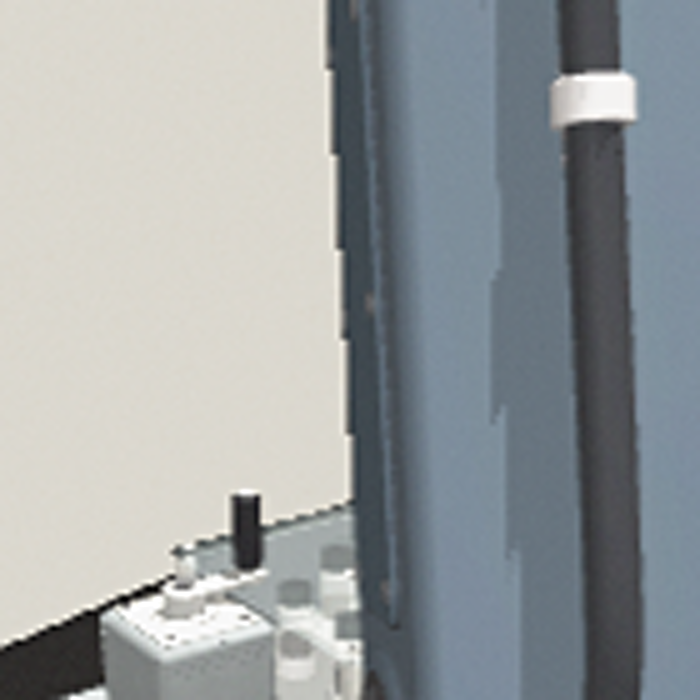

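Run:
```python
from ph import *
run("pics/t4.png",[(447,165),(533,243)],[3,2],None)
```

```text
[180.76231037] [ 0.04 -0.21  0.21 -0.07]
```

Request:
servo_tool(
  series=[0,0,0,0,0,0,0,0,0.15,0,0,0,0,0,0.3,0,0,0,0,0,0.4,0,0,0,0,0,0.5,0,0,0,0,0,0.59,0,0,0,0,0,0.59,0,0,0],
)

```text
time_s: 11.08
position: [0.4183, -0.2225, 0.1043]
eef_rot: [0.992, -0.128, -0.001, -0.001]
contact_force: [-0.1, -0.2, 0.2]
opening: 0.0478
grasp_force: 0.0
```

```bash
python3 look.py
```

```text
11.075 loc [-0.1364  0.0018] 0.1043 r 0.1971 ang -133.8 F [-0.1 -0.2  0.2] 0.0 0.047768868629330906
```

Request:
servo_tool(
  series=[0,0,0,0,0,0,0,0,0,0,0,0,0,0,0,0,0,0,0,0,0,0,0,0,0,0,0,0,0,0,0,0,0,0,0,0],
  gripper=1,
  force=18,
)

```text
time_s: 11.82
position: [0.4185, -0.2222, 0.1058]
eef_rot: [0.992, -0.13, 0.0, -0.001]
contact_force: [3.5, 5.6, 0.9]
opening: 0.0132
grasp_force: 17.9
```

```bash
python3 look.py
python3 - <<'E'
import numpy as np
# grip arc: start 3.9 deg, +60, in 16 rows; tool dx=local x, dz=-z, units of .2 m
a0=np.radians(3.9)
for st,n,b in((3.75,8,0),(3.75,8,30)):
    b0=a0+np.radians(b);t=b0+np.radians(st*np.arange(1,n+1))
    print([[round(float(-.59*(np.cos(x)-np.cos(b0))),3),round(float(-.59*(np.sin(x)-np.sin(b0))),3)] for x in t])
E
```

```text
11.825 loc [-0.1363  0.0021] 0.1058 r 0.1968 ang -133.9 F [2.  6.3 0.9] 17.858565258102317 0.013248453574022693
[[0.004, -0.038], [0.01, -0.076], [0.019, -0.114], [0.03, -0.151], [0.044, -0.187], [0.06, -0.222], [0.078, -0.256], [0.099, -0.289]]
[[0.023, -0.031], [0.047, -0.061], [0.074, -0.089], [0.102, -0.116], [0.132, -0.14], [0.163, -0.162], [0.196, -0.183], [0.23, -0.201]]
```

Request:
servo_tool(
  series=[0.004,-0.004,-0.038,0,0,0,0.01,-0.005,-0.076,0,0,0,0.019,-0.005,-0.114,0,0,0,0.03,-0.005,-0.151,0,0,0,0.044,-0.005,-0.187,0,0,0,0.06,-0.005,-0.222,0,0,0,0.078,-0.005,-0.256,0,0,0,0.099,-0.005,-0.289,0,0,0],
)

```text
time_s: 12.82
position: [0.4373, -0.2271, 0.1636]
eef_rot: [0.992, -0.129, -0.001, -0.0]
contact_force: [2.1, 3.2, -4.4]
opening: 0.0128
grasp_force: 17.9
```

```bash
python3 look.py
```

```text
12.825 loc [-0.1169  0.0021] 0.1636 r 0.1839 ang -129.5 F [ 1.2  3.6 -4.4] 17.899445529201593 0.012782980856416833
```

Request:
servo_tool(
  series=[0.023,0,-0.031,0,0,0,0.047,0,-0.061,0,0,0,0.074,0,-0.089,0,0,0,0.102,0,-0.116,0,0,0,0.132,0,-0.14,0,0,0,0.163,0,-0.162,0,0,0,0.196,0,-0.183,0,0,0,0.23,0,-0.201,0,0,0],
)

```text
time_s: 13.82
position: [0.4819, -0.239, 0.2035]
eef_rot: [0.992, -0.129, -0.001, -0.0]
contact_force: [-0.9, 2.9, -9.6]
opening: 0.0137
grasp_force: 18.2
```

Request:
servo_tool(
  series=[0,0,0,0,0,0,0,0,0,0,0,0,0,0,0,0,0,0,0,0,0,0,0,0],
)

```text
time_s: 14.32
position: [0.4822, -0.2392, 0.2037]
eef_rot: [0.992, -0.129, 0.0, -0.0]
contact_force: [0.8, 4.6, -6.4]
opening: 0.0137
grasp_force: 18.1
```

```bash
python3 look.py; python3 -c "
from h import *
crop('top','t5',195,125,335,250,5)
p,d=crop('scene','s5',180,105,320,215,5)"
```

```text
14.325 loc [-0.0704  0.002 ] 0.2037 r 0.1585 ang -116.4 F [-0.4  4.6 -6.4] 18.073481302690197 0.013652911973206488
```

View pics/t5.png

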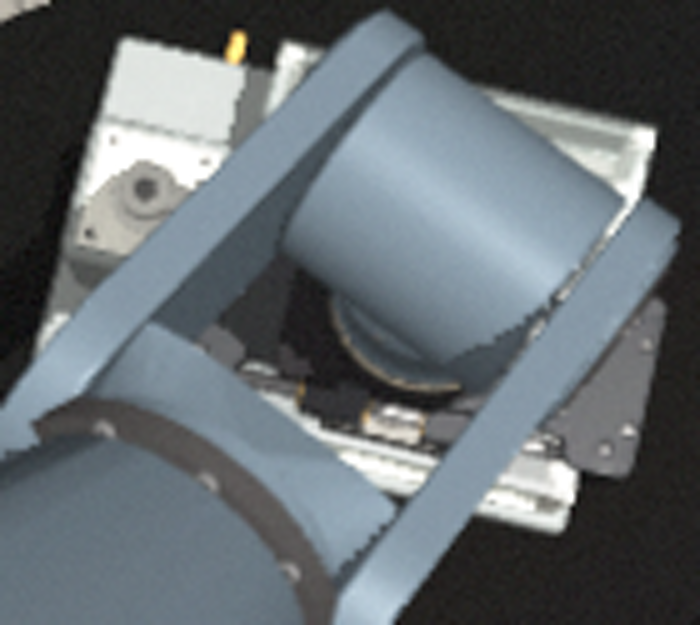

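```bash
python3 look.py; python3 -c "
from station import *
print(close_job())"
```

```text
14.425 loc [-0.0704  0.002 ] 0.2037 r 0.1585 ang -116.4 F [-1.3  4.3 -6.6] 18.070254004051094 0.01406915268871903
the job is handed in; nothing more can be done
None
```

I cranked the carousel about 2.2 turns until the empty cup was under the hatch, measured within about 1° of centre. I then lifted the hatch and handed the job in at 14.4 s with the arm holding it at about 60°; that angle comes from the gripper position, because the arm blocked the final camera view.

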